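# Line up the thumb slugs by height on the sizing rail

## Task

Stand the four ivory thumb slugs upright on the four round black seats of the rail, one centred on each, in order of height: the shortest on the seat next to the brass post, then taller and taller, the tallest at the far end. Leave the red thumb insert standing where it is.

Things in the scene. Friction and masses are not known exactly. Their poses are not given: they have to be found in the camera images.
- slug_36: the shortest of four solid ivory urethane thumb slugs: an upright cylinder 34 mm in diameter and 36 mm tall with a small dark drill mark on top, about 40 g. Starts standing on the counter in a row along y on the robot's side of the rail, at least 80 mm from its neighbours' centres. Origin: centre of its underside, z up along its axis.
- slug_48: the second shortest of four solid ivory urethane thumb slugs: an upright cylinder 34 mm in diameter and 48 mm tall with a small dark drill mark on top, about 50 g. Starts standing on the counter in a row along y on the robot's side of the rail, at least 80 mm from its neighbours' centres. Origin: centre of its underside, z up along its axis.
- slug_60: the second tallest of four solid ivory urethane thumb slugs: an upright cylinder 34 mm in diameter and 60 mm tall with a small dark drill mark on top, about 65 g. Starts standing on the counter in a row along y on the robot's side of the rail, at least 80 mm from its neighbours' centres. Origin: centre of its underside, z up along its axis.
- slug_72: the tallest of four solid ivory urethane thumb slugs: an upright cylinder 34 mm in diameter and 72 mm tall with a small dark drill mark on top, about 78 g. Starts standing on the counter in a row along y on the robot's side of the rail, at least 80 mm from its neighbours' centres. Origin: centre of its underside, z up along its axis.
- seat_a: one of four alike round black rubber seats, 42 mm in diameter, 2 mm thick, 70 mm apart in a straight row on a fixed aluminium rail (56 x 370 mm, 6 mm high). Origin: centre of its underside, on the rail's top; a slug stands 2 mm above it, 8 mm above the counter. Which letter lies where changes. x axis across the rail, y along it.
- seat_b: one of four alike round black rubber seats, 42 mm in diameter, 2 mm thick, 70 mm apart in a straight row on a fixed aluminium rail (56 x 370 mm, 6 mm high). Origin: centre of its underside, on the rail's top; a slug stands 2 mm above it, 8 mm above the counter. Which letter lies where changes. x axis across the rail, y along it.
- seat_c: one of four alike round black rubber seats, 42 mm in diameter, 2 mm thick, 70 mm apart in a straight row on a fixed aluminium rail (56 x 370 mm, 6 mm high). Origin: centre of its underside, on the rail's top; a slug stands 2 mm above it, 8 mm above the counter. Which letter lies where changes. x axis across the rail, y along it.
- seat_d: one of four alike round black rubber seats, 42 mm in diameter, 2 mm thick, 70 mm apart in a straight row on a fixed aluminium rail (56 x 370 mm, 6 mm high). Origin: centre of its underside, on the rail's top; a slug stands 2 mm above it, 8 mm above the counter. Which letter lies where changes. x axis across the rail, y along it.
- post: upright brass post, 12 mm in diameter (16 mm foot), 32 mm tall, fixed on the rail at one end of the row of seats, 55 mm beyond the centre of the nearest seat; it may be at either end (the other end has a low grey block, 8 mm high). Origin: centre of its underside, on the rail's top.
- red_insert: red thumb insert, a bystander that must stay where it is: upright, 30 mm in diameter, 24 mm tall with a dark bore, standing somewhere in the row of slugs, where a smaller ivory finger grip (22 mm in diameter, 22 mm tall, wide dark bore), not part of the job, also stands. Origin: centre of its underside.
Not all that is in view belongs to the job. What is shaped like the slug_72 but green or purple is not meant.

How it is judged:
At the end, for the whole second after the job is handed in: Each slug stands upright (within 0.1 rad) on a seat, its axis within 12 mm of the seat's centre and its underside on the seat (5 to 12 mm above the counter), at rest and released; counted from the brass post the order is 36, 48, 60, 72 mm tall; the red insert is within 30 mm of where it started ((horizontal distance between slug_36 and seat_a below 0.012 m or horizontal distance between slug_36 and seat_b below 0.012 m or horizontal distance between slug_36 and seat_c below 0.012 m or horizontal distance between slug_36 and seat_d below 0.012 m) and horizontal distance between slug_36 and post between 0.03 and 0.08 m and height (world z) of slug_36 between 0.005 and 0.012 m and angle between each of slug_36, slug_48, slug_60, slug_72's own z axis and vertical below 0.1 rad and linear speed of each of slug_36, slug_48, slug_60, slug_72 below 0.02 m/s and contact force between each of slug_36, slug_48, slug_60, slug_72 and the fingers below 0.05 N and (horizontal distance between slug_48 and seat_a below 0.012 m or horizontal distance between slug_48 and seat_b below 0.012 m or horizontal distance between slug_48 and seat_c below 0.012 m or horizontal distance between slug_48 and seat_d below 0.012 m) and horizontal distance between slug_48 and post between 0.1 and 0.15 m and height (world z) of slug_48 between 0.005 and 0.012 m and (horizontal distance between slug_60 and seat_a below 0.012 m or horizontal distance between slug_60 and seat_b below 0.012 m or horizontal distance between slug_60 and seat_c below 0.012 m or horizontal distance between slug_60 and seat_d below 0.012 m) and horizontal distance between slug_60 and post between 0.17 and 0.22 m and height (world z) of slug_60 between 0.005 and 0.012 m and (horizontal distance between slug_72 and seat_a below 0.012 m or horizontal distance between slug_72 and seat_b below 0.012 m or horizontal distance between slug_72 and seat_c below 0.012 m or horizontal distance between slug_72 and seat_d below 0.012 m) and horizontal distance between slug_72 and post between 0.24 and 0.29 m and height (world z) of slug_72 between 0.005 and 0.012 m and distance of red_insert from where it was at the start of the episode below 0.03 m); the robot touches nothing.
It fails at once if the red thumb insert is pushed, carried or knocked more than 30 mm from its place (distance of red_insert from where it was at the start of the episode above 0.03 m).
It also fails if it takes over 109 s, if anything falls off the work surface, if the arm or the gripper's body presses on something with over 40 N, if the wrist force passes 120 N, or if a joint passes its speed limit or range.

## Robot

A 7-joint arm with a two-finger parallel gripper is mounted at the origin on the work surface. World frame = base frame: x ahead of the robot, y to its left, z up, the work surface at z = 0. Lengths are in m, angles in rad, forces in N, time in s.
With the tool pointing down it reaches from about 0.4 to 0.85 m from the base axis. Payload 4.5 kg.
Tool frame: the origin (TCP) lies at the very end of the fingers, on their centre line; the grasp point (between the pads) lies 19 mm behind it; z points along the fingers, y is the line along which they close (so a half turn about z gives the same grasp; the last joint's range is limited). The gripper opens to 88 mm and grips with 3 to 60 N. Pads are 18 mm wide; open, the fingers measure 123 mm over their backs; the gripper's body (75 mm by 187 mm) begins 45 mm behind the grasp point.
Start: joints at [-1.167, 0.689, -0.195, 1.565, 0.157, 0.902, -0.215], TCP at [0.226, 0.583, 0.239] pointing down, gripper open.
Joint ranges: [-3.01, 3.01], [-0.46, 2.08], [-1.47, 1.51], [0.13, 2.56], [-1, 4.14], [0.04, 2.09], [-2.66, 2.66]. Speed limits (rad/s): [2.57, 2.57, 3.14, 3.14, 3.14, 3.14, 3.14].

## Interface

Orientations are given as a unit quaternion [x, y, z, w].
In Python, from plant import r, optics gives the robot as it stands.
- The arm moves only by the tool servo_tool, never from a script. Its arguments are lists of equal length, an entry for each row: "translation": the shift along the tool's x, y, z in m, a list of three; "turn": the turn, a rotation vector about the tool's x, y, z in rad, a list of three. In form: {"translation": [[dx, dy, dz], ...], "turn": [[rx, ry, rz], ...]}. A call has 1 to 10 rows; each row shifts and turns the commanded pose from where the row before left it, along the tool's axes as they then stand; what a row does not reach is not made up. A row lasts 1/8 s, in which the tool goes at most 62.5 mm and 10.7 degrees, less where a joint would pass 70% of its speed; a pose out of reach is approached as far as the arm can. A call is refused whole if a number of a shift passes 0.0625 or a number of a turn 0.188, either way. A call with a gripper value outside its range is refused whole. "grip" is the opening, from 0 (shut) to 1 (fully open), set as the call begins (left out, the last holds). The fingers move at their own pace and stop on an object; "grip_force" is the grip in N (left out, the last holds). Time passes only in rows, so rows that do not move let the fingers close. It gives the time, the measured TCP pose, the force, the opening and the grip force at its end, in the units of the state.
- r.get_state(): the state, without advancing time (a new reading comes with each control period).
- optics.snapshot(name): name is "scene" or "top"; returns a dict with "img" (384x512x3 uint8, red, green, blue), "z_map" (384x512 float32, m along the optical axis (not along the pixel's ray), 0 where there is no reading), "mtx" (3x3 intrinsics, pixels), "R" (3x3) and "t" (3): a world point X has camera coordinates R X + t. Camera axes: x right, y down, z forward; pixel columns grow to the right and rows downward; lengths in m; the calibration is good to about 2 mm. A picture is of the moment at which its call begins.
- r.finish_job(): hands the job in; it is judged then, once.
The state is a dict: "clock": time; "q": joint angles; "qd": joint speeds; "joint_torque": joint torques, N m; "tool_pos": TCP position; "eef_rot": TCP orientation; "contact_force": force on the tool from outside, world axes, zero at the start; "moment": the same for the moment, N m; "opening": opening from 0.0 (shut) to 1.0 (fully open); "finger_force": force on a finger pad.
Only numpy, scipy, OpenCV 4.12 (cv2) and the standard library are available. Lean on these libraries where they do the work, as an engineer would, in place of code of your own. Each camera call takes 0.05 s, during which the arm holds its last target. There are 200 camera calls.

## Working session

There is one attempt and no reset: what is moved stays moved. The work goes in short steps, Python scripts to look and compute and a tool call to move; the robot and the scene stay as the last step left them, time stands still between calls to the robot, and variables do not carry over. Pictures are saved under pics/ and viewed, at most 14 in all, crops included, and the job is handed in when it is done.

Besides the shell and the picture viewer there is one more tool, called after "Request:" by a JSON object that holds its "method" and its "body". servo_tool: Moves the arm, as the interface text tells. Its arguments: {"type":"object","properties":{"translation":{"type":"array"},"turn":{"type":"array"},"grip":{"type":"number"},"grip_force":{"type":"number"}},"required":["translation","turn"]}

```bash
mkdir -p pics; ls
python3 - <<'E'
from plant import r, optics
import cv2, numpy as np
for n in("scene","top"):
    s=optics.snapshot(n); cv2.imwrite(f"pics/{n}0.png",s["img"][:,:,::-1]); np.savez(f"{n}0.npz",**s)
    print(n,s["mtx"].tolist(),s["R"].round(4).tolist(),s["t"].round(4).tolist())
print(r.get_state())
E
```

```text
pics
scene [[346.7090113987404, 0.0, 255.2641215365237], [0.0, 346.7090113987404, 195.65133204213166], [0.0, 0.0, 1.0]] [[0.6695, 0.7428, -0.0078], [0.5902, -0.5383, -0.6016], [-0.4511, 0.3982, -0.7987]] [-0.3257, -0.3059, 0.9787]
top [[490.3711728325383, 0.0, 258.43704716754394], [0.0, 490.3711728325383, 201.0286914387538], [0.0, 0.0, 1.0]] [[-0.0156, -0.9999, -0.0041], [-0.9944, 0.016, -0.1047], [0.1048, 0.0025, -0.9945]] [-0.0318, 0.5139, 1.214]
{'clock': 0.1, 'q': array([-1.16719968,  0.68990062, -0.19453867,  1.56621813,  0.15730429,
        0.90249428, -0.21509224]), 'qd': array([-5.33165118e-05, -1.46555656e-03,  1.31418893e-04, -1.08687667e-03,
       -2.89255937e-04, -1.18540760e-03, -2.49660030e-04]), 'joint_torque': array([-2.85207745e-03, -5.28510869e+01, -1.27127063e+00, -1.53841317e+01,
       -5.25166118e-02,  1.93391090e-03,  3.57403587e-05]), 'tool_pos': array([0.22572148, 0.58221966, 0.23799622]), 'eef_rot': array([ 1.83798178e-01,  9.82963665e-01, -8.08381600e-04, -9.58402598e-05]), 'contact_force': array([-0.30563111, -0.06175524, -0.53614227]), 'moment': array([-0.01714995, -0.01799542,  0.00239847]), 'finger_force': 0.0, 'opening': 0.9968507735903014}
```

View pics/scene0.png

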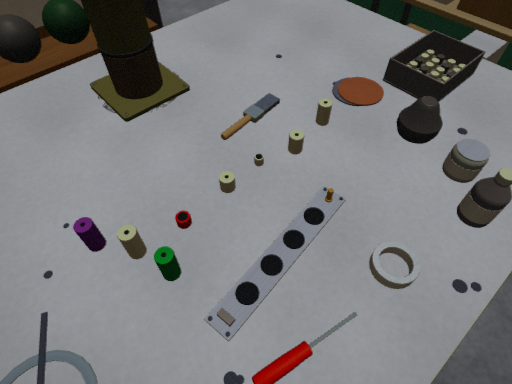

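View pics/top0.png

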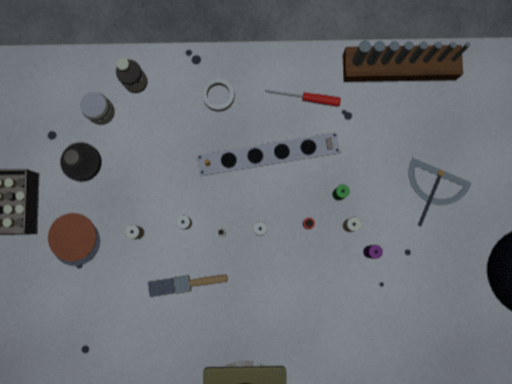

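Top view: the rail spans (200,162)–(338,143). The post is at (207,162), on the left (+y), and the grey block is on the right. Ivory slugs are at about (133,232), (183,222), (260,229) and (353,224). The finger grip is at (221,232), the red insert at (309,223), green at (342,192) and purple at (375,251). The scene view gives 36 at (227,181), 48 at (296,142), 60 at (323,112) and 72 at (132,242).

```bash
cat > h.py <<'E'
import numpy as np, cv2
from plant import r, optics
from scipy.spatial.transform import Rotation as Ro
def cast(s,uv,z):
    d=s["R"].T@np.linalg.inv(s["mtx"])@np.array([*uv,1.]); c=-s["R"].T@s["t"]
    return c+d*(z-c[2])/d[2]
def cloud(s):
    v,u=np.mgrid[:384,:512]; z=s["z_map"]; K=s["mtx"]
    P=np.stack([(u-K[0,2])/K[0,0]*z,(v-K[1,2])/K[1,1]*z,z],-1)
    return (P-s["t"])@s["R"]
def tops(s,uv,rad=14):
    """height of top by depth, outline of the top disc -> centre"""
    W=cloud(s)[:,:,2]; u,v=map(int,uv); m=np.zeros(W.shape,np.uint8)
    cv2.circle(m,(u,v),rad,1,-1); h=np.percentile(W[(m>0)&(s["z_map"]>0)],92)
    t=((m>0)&(abs(W-h)<.008)).astype(np.uint8)
    n,l,st,c=cv2.connectedComponentsWithStats(t); i=1+np.argmax(st[1:,4])
    (cx,cy),R=cv2.minEnclosingCircle(np.argwhere(l==i)[:,::-1].astype(np.float32))
    return h,(c[i]).round(1),round(R,1),cast(s,c[i],h)
E
python3 - <<'E'
from h import *
np.set_printoptions(precision=4,suppress=True)
T=dict(np.load("top0.npz")); S=dict(np.load("scene0.npz"))
for n,uv,su in [("60",(133,232),(324,103)),("48",(183,222),(296,135)),("36",(260,229),(227,176)),("72",(353,224),(127,231)),("red",(309,223),(183,216)),("grip",(221,232),(259,157)),("green",(342,192),(164,255)),("purple",(375,251),(86,224))]:
    print(n,*tops(T,uv),'|',*tops(S,su,11))
# seats
for nm,s in(("top",T),("scene",S)):
    g=s["img"].max(2); m=(g<45).astype(np.uint8)
    n,l,st,c=cv2.connectedComponentsWithStats(m)
    for i in range(1,n):
        if 100<st[i,4]<600: print(nm,c[i].round(1),st[i,2:],cast(s,c[i],.008))
print("post",cast(T,(207,162),.038),cast(S,(330,190),.038))
E
```

```text
60 0.05954341696938267 [132.  231.8] 7.2 [0.439  0.2709 0.0595] | 0.059741025768220705 [325.2 103.4] 7.0 [0.4443 0.2656 0.0597]
48 0.0472537123662166 [182.9 222. ] 6.9 [0.4618 0.1481 0.0473] | 0.04784182276338167 [296.3 135.5] 7.3 [0.4667 0.1437 0.0478]
36 0.03476721792199596 [259.8 228.7] 6.7 [ 0.4429 -0.0423  0.0348] | 0.03607197169970549 [226.6 177.4] 7.8 [ 0.4479 -0.0461  0.0361]
72 0.0710474632992701 [353.5 224.2] 7.0 [ 0.4486 -0.2699  0.071 ] | 0.07223084829340803 [127.1 232.9] 10.2 [ 0.4541 -0.2725  0.0722]
red 0.022451108781378626 [308.6 223.4] 5.9 [ 0.4549 -0.1657  0.0225] | 0.0243100263347251 [182.8 216.9] 7.5 [ 0.4602 -0.1687  0.0243]
grip 0.018233822380132114 [220.9 232.5] 4.3 [0.4357 0.0563 0.0182] | 0.021128292501482307 [258.9 157.2] 4.9 [0.4405 0.0526 0.0211]
green 0.07088752065535785 [342.5 191.1] 7.0 [ 0.5298 -0.2459  0.0709] | 0.07231246817410206 [163.9 255.5] 10.5 [ 0.5349 -0.2488  0.0723]
purple 0.07115419080526153 [375.2 251.8] 7.3 [ 0.3812 -0.3197  0.0712] | 0.07216419023770058 [ 84.1 224.7] 9.2 [ 0.3872 -0.3209  0.0722]
top [372.9  56.4] [ 15  18 147] [ 0.8956 
[... 586 characters left out ...]
08 ]
scene [506.3  57.1] [ 15  29 241] [0.6297 0.8859 0.008 ]
scene [152.5 105.5] [ 77  33 225] [ 0.1034 -0.0209  0.008 ]
scene [462.9 162.9] [ 32  20 121] [0.7569 0.3904 0.008 ]
scene [484.2 200.4] [ 37  28 311] [0.8394 0.3247 0.008 ]
scene [468.  219.4] [ 31  22 151] [0.8402 0.2555 0.008 ]
scene [313.3 215.8] [ 20  17 257] [0.6258 0.033  0.008 ]
scene [ 92.6 238.5] [ 28  27 404] [ 0.3727 -0.3238  0.008 ]
scene [293.3 239.2] [ 21  18 296] [ 0.6365 -0.036   0.008 ]
scene [271.1 264.7] [ 21  20 340] [ 0.6464 -0.1048  0.008 ]
scene [170.1 269.6] [ 23  25 318] [ 0.5292 -0.2484  0.008 ]
scene [246.7 293.1] [ 23  23 403] [ 0.657  -0.1739  0.008 ]
post [0.6136 0.0886 0.038 ] [0.6171 0.0872 0.038 ]
```

Request:
{"method": "servo_tool", "body": {"translation": [[0,0,0],[0,0,0],[0,0,0],[0,0,0],[0,0,0],[0,0,0],[0,0,0],[-0.04,0.014,0],[-0.04,0.014,0],[-0.04,0.014,0]], "turn": [[0,0,0.1716],[0,0,0.1716],[0,0,0.1716],[0,0,0.1716],[0,0,0.1716],[0,0,0.1716],[0,0,0.1716],[0,0,0],[0,0,0],[0,0,0]], "grip": 0.7, "grip_force": 15}}

```text
clock: 1.35
tool_pos: [0.268, 0.4613, 0.2384]
eef_rot: [0.707, 0.707, -0.0, 0.0]
contact_force: [1.6, 0.2, 0.4]
opening: 0.701
finger_force: 0.0
```

Request:
{"method": "servo_tool", "body": {"translation": [[-0.0505,0.0178,0],[-0.0505,0.0178,0],[-0.0505,0.0178,0],[-0.0505,0.0178,0],[-0.0505,0.0178,0],[-0.0505,0.0178,0],[-0.0505,0.0178,0],[-0.0505,0.0178,0],[-0.0505,0.0178,0],[-0.0505,0.0178,0]], "turn": [[0,0,0],[0,0,0],[0,0,0],[0,0,0],[0,0,0],[0,0,0],[0,0,0],[0,0,0],[0,0,0],[0,0,0]]}}

```text
clock: 2.6
tool_pos: [0.4461, -0.0438, 0.2386]
eef_rot: [0.707, 0.707, 0.0, -0.0]
contact_force: [1.1, 0.3, 1.2]
opening: 0.701
finger_force: 0.0
```

Request:
{"method": "servo_tool", "body": {"translation": [[0,0,0.05],[0,0,0.05],[0,0,0.05],[0,0,0.04],[0,0,0.025],[0,0,0.0156],[0,0,0]], "turn": [[0,0,0],[0,0,0],[0,0,0],[0,0,0],[0,0,0],[0,0,0],[0,0,0]]}}

```text
clock: 3.48
tool_pos: [0.4543, -0.043, 0.0141]
eef_rot: [0.707, 0.707, -0.005, -0.007]
contact_force: [0.1, -0.1, -0.2]
opening: 0.696
finger_force: 0.0
```

Request:
{"method": "servo_tool", "body": {"translation": [[0,0,0],[0,0,0],[0,0,0],[0,0,0],[0,0,0],[0,0,0]], "turn": [[0,0,0],[0,0,0],[0,0,0],[0,0,0],[0,0,0],[0,0,0]], "grip": 0}}

```text
clock: 4.22
tool_pos: [0.4543, -0.0431, 0.0155]
eef_rot: [0.707, 0.707, -0.005, -0.006]
contact_force: [-0.2, -0.6, 6.0]
opening: 0.381
finger_force: 15.0
```

Run:
```python
from h import *
s=r.get_state(); print(s["q"].round(3),s["tool_pos"].round(4),(Ro.from_quat(s["eef_rot"]).as_matrix()).round(4),s["contact_force"])
```

```text
[-2.00e-03  9.24e-01 -5.00e-03  2.19e+00  5.60e-02  4.40e-02 -6.20e-02] [ 0.4543 -0.0431  0.0155] [[ 2.000e-04  9.999e-01 -1.590e-02]
 [ 1.000e+00 -2.000e-04  1.600e-03]
 [ 1.600e-03 -1.590e-02 -9.999e-01]] [-0.22161739 -0.609016    6.03490122]
```

Request:
{"method": "servo_tool", "body": {"translation": [[0,0,-0.01],[0,0,-0.02],[0,0,-0.03],[0,0,-0.04],[0,0,0]], "turn": [[0,0,0],[0,0,0],[0,0,0],[0,0,0],[0,0,0]]}}

```text
clock: 4.85
tool_pos: [0.4575, -0.0434, 0.1175]
eef_rot: [0.707, 0.707, -0.003, -0.004]
contact_force: [-0.3, 0.3, -1.4]
opening: 0.378
finger_force: 15.0
```

Request:
{"method": "servo_tool", "body": {"translation": [[0.0157,0.0335,0],[0.0157,0.0335,0],[0.0157,0.0335,0],[0.0157,0.0335,0],[0.0157,0.0335,0],[0,0,0]], "turn": [[-0.01,0,0],[0,0,0],[0,0,0],[0,0,0],[0,0,0],[0,0,0]]}}

```text
clock: 5.6
tool_pos: [0.6252, 0.0375, 0.1127]
eef_rot: [0.706, 0.708, -0.001, -0.003]
contact_force: [0.0, -0.0, -0.9]
opening: 0.381
finger_force: 15.0
```

Run:
```python
from h import *
s=r.get_state(); print(s["q"].round(3),s["tool_pos"].round(4),(Ro.from_quat(s["eef_rot"]).as_matrix()[2]).round(4))
i=optics.snapshot("scene")["img"][100:300,150:420,::-1]; cv2.imwrite("pics/a.png",cv2.resize(i,None,fx=2.5,fy=2.5,interpolation=cv2.INTER_CUBIC))
```

```text
[-0.126  0.851 -0.01   1.663  0.006  0.631 -0.135] [0.6252 0.0375 0.1127] [ 0.0032 -0.0047 -1.    ]
```

View pics/a.png

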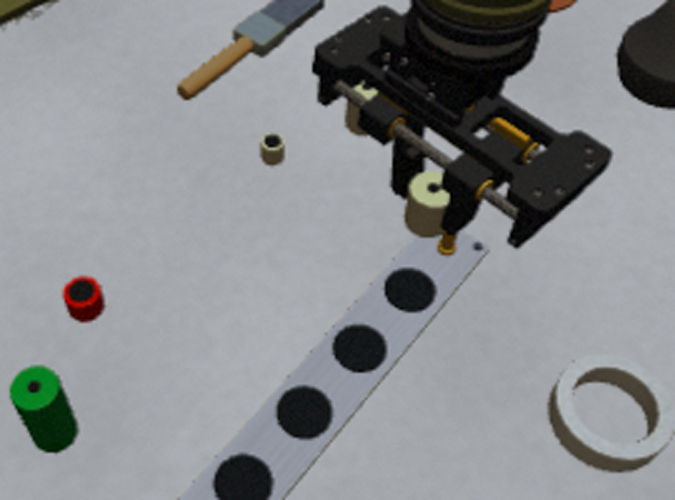

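The 36 slug hangs upright in the gripper at crop (430,205), above the post-end seat at (410,290). I'll lower it now.

Request:
{"method": "servo_tool", "body": {"translation": [[-0.0025,0,0.02],[0,0,0.025],[0,0,0.02],[0,0,0.012],[0,0,0.0065],[0,0,0.003],[0,0,0]], "turn": [[-0.005,0.003,0],[0,0,0],[0,0,0],[0,0,0],[0,0,0],[0,0,0],[0,0,0]]}}

```text
clock: 6.52
tool_pos: [0.6235, 0.0331, 0.0275]
eef_rot: [0.707, 0.707, 0.001, -0.002]
contact_force: [-0.3, -0.1, 0.9]
opening: 0.379
finger_force: 15.0
```

Request:
{"method": "servo_tool", "body": {"translation": [[0.001,0.001,0.002],[0,0,0.0015],[0,0,0]], "turn": [[0,0,0],[0,0,0],[0,0,0]]}}

```text
clock: 6.9
tool_pos: [0.6243, 0.0342, 0.0239]
eef_rot: [0.707, 0.707, 0.001, -0.002]
contact_force: [0.0, -0.7, -0.6]
opening: 0.378
finger_force: 15.0
```

Request:
{"method": "servo_tool", "body": {"translation": [[0,0,0.001],[0,0,0]], "turn": [[0,0,0],[0,0,0]]}}

```text
clock: 7.15
tool_pos: [0.6244, 0.0342, 0.0236]
eef_rot: [0.707, 0.707, 0.001, -0.002]
contact_force: [-0.9, 0.5, 5.6]
opening: 0.38
finger_force: 14.9
```

Request:
{"method": "servo_tool", "body": {"translation": [[0,0,0],[0,0,0],[0,0,0],[0,0,0],[0,0,-0.02],[0,0,-0.04],[0,0,-0.05],[0,0,-0.05],[0,0,0]], "turn": [[0,0,0],[0,0,0],[0,0,0],[0,0,0],[0,0,0],[0,0,0],[0,0,0],[0,0,0],[0,0,0]], "grip": 0.7}}

```text
clock: 8.28
tool_pos: [0.6276, 0.0334, 0.1885]
eef_rot: [0.707, 0.707, 0.005, 0.001]
contact_force: [-0.6, 0.1, -0.4]
opening: 0.697
finger_force: 0.0
```

Request:
{"method": "servo_tool", "body": {"translation": [[0.0225,-0.0327,0],[0.0225,-0.0327,0],[0.0225,-0.0327,0],[0.0225,-0.0327,0],[0.0226,-0.0328,0],[0,0,0.03],[0,0,0.03],[0,0,0]], "turn": [[0.0085,-0.0057,0],[0,0,0],[0,0,0],[0,0,0],[0,0,0],[0,0,0],[0,0,0],[0,0,0]]}}

```text
clock: 9.28
tool_pos: [0.4585, 0.1454, 0.1228]
eef_rot: [0.707, 0.707, -0.006, -0.004]
contact_force: [-0.0, 0.1, 0.1]
opening: 0.696
finger_force: 0.0
```

```bash
cat > st.py <<'E'
from h import *
s=r.get_state(); R=Ro.from_quat(s["eef_rot"]).as_matrix()
D=np.array([[0,1,0],[1,0,0],[0,0,-1.]])
print("q",s["q"].round(3),"p",s["tool_pos"].round(4),"fix turn",Ro.from_matrix(R.T@D).as_rotvec().round(4),"F",s["contact_force"].round(1))
E
cat > look.py <<'E'
from h import *; import sys
np.set_printoptions(precision=4,suppress=True)
T=optics.snapshot("top"); W=cloud(T)
for a in sys.argv[1:]: print(a,*tops(T,eval(a)))
cv2.imwrite("pics/last_top.png",T["img"][:,:,::-1])
E
python3 st.py; python3 look.py "(228,159)"
```

```text
q [-0.407  0.712  0.009  2.088 -0.025  0.356 -0.376] p [0.4585 0.1454 0.1228] fix turn [-0.0142  0.0028  0.0002] F [-0.   0.1  0.1]
(228,159) 0.0432242883176361 [228.1 158. ] 6.6 [0.6221 0.0348 0.0432]
```

Request:
{"method": "servo_tool", "body": {"translation": [[0.001,0.0055,0.01],[0,0,0.03],[0,0,0.03],[0,0,0.02],[0,0,0.013],[0,0,0]], "turn": [[-0.0142,0.0028,0],[0,0,0],[0,0,0],[0,0,0],[0,0,0],[0,0,0]]}}

```text
clock: 10.07
tool_pos: [0.4662, 0.1471, 0.0212]
eef_rot: [0.707, 0.707, 0.002, 0.001]
contact_force: [-0.4, 0.3, -1.4]
opening: 0.7
finger_force: 0.0
```

Request:
{"method": "servo_tool", "body": {"translation": [[0,0,0],[0,0,0],[0,0,0],[0,0,0],[0,0,0],[0,0,0]], "turn": [[0,0,0],[0,0,0],[0,0,0],[0,0,0],[0,0,0],[0,0,0]], "grip": 0}}

```text
clock: 10.82
tool_pos: [0.4661, 0.1471, 0.0215]
eef_rot: [0.707, 0.707, 0.002, 0.001]
contact_force: [-1.6, 0.7, 5.8]
opening: 0.378
finger_force: 15.0
```

```bash
python3 st.py
```

```text
q [-0.402  0.916  0.003  2.115 -0.023  0.106 -0.378] p [0.4661 0.1471 0.0215] fix turn [ 0.0049 -0.0019 -0.0001] F [-1.6  0.7  5.8]
```

Request:
{"method": "servo_tool", "body": {"translation": [[0,0,-0.01],[0,0,-0.02],[0,0,-0.03],[0,0,-0.03],[-0.0302,0.0282,0],[-0.0302,0.0282,0],[-0.0302,0.0282,0],[-0.0302,0.0282,0],[-0.0302,0.0282,0],[-0.0302,0.0282,0]], "turn": [[0.005,-0.002,0],[0,0,0],[0,0,0],[0,0,0],[0,0,0],[0,0,0],[0,0,0],[0,0,0],[0,0,0],[0,0,0]]}}

```text
clock: 12.08
tool_pos: [0.6357, -0.0353, 0.1114]
eef_rot: [0.707, 0.707, -0.0, -0.0]
contact_force: [-0.1, 0.5, -1.7]
opening: 0.382
finger_force: 15.0
```

Request:
{"method": "servo_tool", "body": {"translation": [[0,0,0],[0,0,0]], "turn": [[0,0,0],[0,0,0]]}}

```text
clock: 12.32
tool_pos: [0.6343, -0.0334, 0.1109]
eef_rot: [0.707, 0.707, -0.001, -0.001]
contact_force: [-0.1, 0.9, -0.8]
opening: 0.376
finger_force: 15.0
```

```bash
python3 st.py
```

```text
q [ 0.008  0.862 -0.051  1.636  0.063  0.647 -0.076] p [ 0.6343 -0.0334  0.1109] fix turn [-0.002  -0.0005  0.0001] F [-0.1  0.9 -0.8]
```

Now lower from 0.1109 to 0.031, then feel for contact.

Request:
{"method": "servo_tool", "body": {"translation": [[0,0.001,0.02],[0,0,0.025],[0,0,0.018],[0,0,0.01],[0,0,0.006],[0,0,0],[0,0,0]], "turn": [[-0.002,0,0],[0,0,0],[0,0,0],[0,0,0],[0,0,0],[0,0,0],[0,0,0]]}}

```text
clock: 13.2
tool_pos: [0.6368, -0.0343, 0.0326]
eef_rot: [0.707, 0.707, 0.001, 0.001]
contact_force: [0.0, 0.3, -0.8]
opening: 0.38
finger_force: 15.0
```

Request:
{"method": "servo_tool", "body": {"translation": [[0,0,0.0025],[0,0,0.0015],[0,0,0]], "turn": [[0,0,0],[0,0,0],[0,0,0]]}}

```text
clock: 13.58
tool_pos: [0.6367, -0.0343, 0.0295]
eef_rot: [0.707, 0.707, 0.001, 0.001]
contact_force: [-2.3, -0.1, 8.7]
opening: 0.378
finger_force: 15.0
```

Request:
{"method": "servo_tool", "body": {"translation": [[0,0,0],[0,0,0],[0,0,0],[0,0,0],[0,0,-0.02],[0,0,-0.04],[0,0,-0.05],[0,0,-0.04],[0,0,0]], "turn": [[0,0,0],[0,0,0],[0,0,0],[0,0,0],[0,0,0],[0,0,0],[0,0,0],[0,0,0],[0,0,0]], "grip": 0.7}}

```text
clock: 14.7
tool_pos: [0.6388, -0.0343, 0.183]
eef_rot: [0.707, 0.707, 0.004, 0.004]
contact_force: [-1.3, 0.3, -1.0]
opening: 0.705
finger_force: 0.0
```

Request:
{"method": "servo_tool", "body": {"translation": [[0.0378,-0.0244,0],[0.0378,-0.0244,0],[0.0378,-0.0244,0],[0.0378,-0.0244,0],[0.0378,-0.0244,0],[0.0378,-0.0244,0],[0.0378,-0.0244,0],[0.0378,-0.0244,0],[0,0,0],[0,0,0]], "turn": [[0,0,0],[0,0,0],[0,0,0],[0,0,0],[0,0,0],[0,0,0],[0,0,0],[0,0,0],[0,0,0],[0,0,0]]}}

```text
clock: 15.95
tool_pos: [0.4411, 0.2674, 0.1775]
eef_rot: [0.707, 0.707, 0.0, 0.001]
contact_force: [0.6, -0.2, -0.2]
opening: 0.703
finger_force: 0.0
```

```bash
python3 st.py;  python3 look.py "(228,159)" "(254,154)"
```

```text
q [-0.648  0.639  0.019  1.962 -0.019  0.54  -0.617] p [0.4411 0.2674 0.1775] fix turn [ 0.0014  0.0014 -0.0006] F [ 0.6 -0.2 -0.2]
(228,159) 0.04285501724394534 [228.1 158. ] 6.6 [0.622  0.0347 0.0429]
(254,154) 0.05532336247837835 [254.8 151.9] 6.7 [ 0.634  -0.0328  0.0553]
```

Request:
{"method": "servo_tool", "body": {"translation": [[0,0,0.03],[0,0,0.04],[0,0,0.04],[0,0,0.025],[0,0,0.0145],[0,0,0]], "turn": [[0.0014,0.0014,0],[0,0,0],[0,0,0],[0,0,0],[0,0,0],[0,0,0]]}}

```text
clock: 16.75
tool_pos: [0.4412, 0.2674, 0.0276]
eef_rot: [0.708, 0.706, -0.0, -0.0]
contact_force: [0.1, 0.0, 0.3]
opening: 0.699
finger_force: 0.0
```

Request:
{"method": "servo_tool", "body": {"translation": [[0,0,0],[0,0,0],[0,0,0],[0,0,0],[0,0,0],[0,0,0]], "turn": [[0,0,0],[0,0,0],[0,0,0],[0,0,0],[0,0,0],[0,0,0]], "grip": 0}}

```text
clock: 17.5
tool_pos: [0.4413, 0.2687, 0.0287]
eef_rot: [0.707, 0.707, 0.001, -0.0]
contact_force: [0.1, -0.2, 5.6]
opening: 0.38
finger_force: 15.0
```

```bash
python3 st.py
```

```text
q [-0.638  0.91   0.004  2.03  -0.018  0.2   -0.618] p [0.4413 0.2687 0.0287] fix turn [ 0.0009 -0.0017 -0.0001] F [ 0.1 -0.2  5.6]
```

Request:
{"method": "servo_tool", "body": {"translation": [[0,0,-0.01],[0,0,-0.02],[0,0,-0.03],[0,0,-0.03],[0,0,-0.02],[0,0,0]], "turn": [[0,0,0],[0,0,0],[0,0,0],[0,0,0],[0,0,0],[0,0,0]]}}

```text
clock: 18.25
tool_pos: [0.4417, 0.2687, 0.1396]
eef_rot: [0.707, 0.707, 0.002, -0.0]
contact_force: [0.0, 0.5, -0.7]
opening: 0.38
finger_force: 15.0
```

Request:
{"method": "servo_tool", "body": {"translation": [[-0.0465,0.0255,0],[-0.0465,0.0255,0],[-0.0465,0.0255,0],[-0.0465,0.0255,0],[-0.0465,0.0255,0],[-0.0465,0.0255,0],[-0.0465,0.0255,0],[-0.0465,0.0255,0],[0,0,0],[0,0,0]], "turn": [[0,0,0],[0,0,0],[0,0,0],[0,0,0],[0,0,0],[0,0,0],[0,0,0],[0,0,0],[0,0,0],[0,0,0]]}}

```text
clock: 19.5
tool_pos: [0.6438, -0.1029, 0.1363]
eef_rot: [0.707, 0.707, -0.0, -0.002]
contact_force: [0.7, 0.7, -1.1]
opening: 0.38
finger_force: 15.0
```

```bash
python3 st.py
```

```text
q [ 0.143  0.847 -0.102  1.564  0.111  0.739 -0.007] p [ 0.6438 -0.1029  0.1363] fix turn [-0.0026 -0.0025 -0.    ] F [ 0.7  0.7 -1.1]
```

Contact is expected at TCP z of about 0.0367, so I'll descend to 0.040 first.

Request:
{"method": "servo_tool", "body": {"translation": [[0,0.001,0.02],[0,0,0.03],[0,0,0.025],[0,0,0.014],[0,0,0.007],[0,0,0],[0,0,0]], "turn": [[-0.0026,-0.0025,0],[0,0,0],[0,0,0],[0,0,0],[0,0,0],[0,0,0],[0,0,0]]}}

```text
clock: 20.38
tool_pos: [0.6468, -0.1038, 0.0426]
eef_rot: [0.707, 0.707, 0.001, 0.002]
contact_force: [-0.3, -0.9, -0.8]
opening: 0.382
finger_force: 15.0
```

Request:
{"method": "servo_tool", "body": {"translation": [[0,0,0.002],[0,0,0.0015],[0,0,0]], "turn": [[0,0,0],[0,0,0],[0,0,0]]}}

```text
clock: 20.75
tool_pos: [0.646, -0.1038, 0.0382]
eef_rot: [0.707, 0.707, 0.0, 0.001]
contact_force: [-0.2, -0.0, -0.7]
opening: 0.379
finger_force: 15.0
```

Request:
{"method": "servo_tool", "body": {"translation": [[0,0,0.001],[0,0,0.001],[0,0,0]], "turn": [[0,0,0],[0,0,0],[0,0,0]]}}

```text
clock: 21.12
tool_pos: [0.6462, -0.1039, 0.0368]
eef_rot: [0.707, 0.707, 0.0, 0.002]
contact_force: [-1.8, -0.0, 4.9]
opening: 0.384
finger_force: 15.0
```

Request:
{"method": "servo_tool", "body": {"translation": [[0,0,0],[0,0,0],[0,0,0],[0,0,0],[0,0,-0.02],[0,0,-0.04],[0,0,-0.05],[0,0,-0.04],[0,0,0]], "turn": [[0,0,0],[0,0,0],[0,0,0],[0,0,0],[0,0,0],[0,0,0],[0,0,0],[0,0,0],[0,0,0]], "grip": 0.6}}

```text
clock: 22.25
tool_pos: [0.6485, -0.104, 0.1915]
eef_rot: [0.707, 0.707, 0.003, 0.005]
contact_force: [0.6, 0.2, -0.8]
opening: 0.598
finger_force: 0.0
```

Request:
{"method": "servo_tool", "body": {"translation": [[-0.0279,-0.0326,0],[-0.0279,-0.0326,0],[-0.0279,-0.0326,0],[-0.0279,-0.0326,0],[-0.0279,-0.0326,0],[-0.0279,-0.0326,0],[0,0,0],[0,0,0]], "turn": [[0,0,0],[0,0,0],[0,0,0],[0,0,0],[0,0,0],[0,0,0],[0,0,0],[0,0,0]]}}

```text
clock: 23.25
tool_pos: [0.4506, -0.2704, 0.1859]
eef_rot: [0.707, 0.707, 0.001, 0.001]
contact_force: [0.1, -0.4, 0.7]
opening: 0.602
finger_force: 0.0
```

```bash
python3 st.py;  python3 look.py "(228,159)" "(254,154)" "(281,146)"
```

```text
q [ 0.544  0.636 -0.147  1.924  0.156  0.59   0.296] p [ 0.4506 -0.2704  0.1859] fix turn [0.0032 0.0007 0.0003] F [ 0.1 -0.4  0.7]
(228,159) 0.04233270334767658 [228.1 158. ] 6.8 [0.622  0.0347 0.0423]
(254,154) 0.05464464375723788 [254.7 151.9] 6.7 [ 0.6342 -0.0326  0.0546]
(281,146) 0.06710410609796848 [281.9 146.7] 6.9 [ 0.6434 -0.1002  0.0671]
```

Request:
{"method": "servo_tool", "body": {"translation": [[0,0.001,0.03],[0,0,0.04],[0,0,0.035],[0,0,0.025],[0,0,0.018],[0,0,0]], "turn": [[0.002,0,0],[0,0,0],[0,0,0],[0,0,0],[0,0,0],[0,0,0]]}}

```text
clock: 24.05
tool_pos: [0.4517, -0.2694, 0.0367]
eef_rot: [0.706, 0.708, -0.0, -0.0]
contact_force: [0.3, -0.1, -0.9]
opening: 0.601
finger_force: 0.0
```

Request:
{"method": "servo_tool", "body": {"translation": [[0,0,0],[0,0,0],[0,0,0],[0,0,0],[0,0,0],[0,0,0]], "turn": [[0,0,0],[0,0,0],[0,0,0],[0,0,0],[0,0,0],[0,0,0]], "grip": 0}}

```text
clock: 24.8
tool_pos: [0.4517, -0.2714, 0.0386]
eef_rot: [0.707, 0.707, -0.0, 0.001]
contact_force: [-0.6, 0.7, 6.6]
opening: 0.379
finger_force: 14.9
```

Request:
{"method": "servo_tool", "body": {"translation": [[0,0,-0.01],[0,0,-0.02],[0,0,-0.03],[0,0,-0.03],[0,0,-0.03],[0,0,0]], "turn": [[0,0,0],[0,0,0],[0,0,0],[0,0,0],[0,0,0],[0,0,0]]}}

```text
clock: 25.55
tool_pos: [0.4522, -0.2717, 0.1601]
eef_rot: [0.707, 0.707, 0.0, 0.003]
contact_force: [0.7, 0.3, -1.1]
opening: 0.381
finger_force: 14.9
```

```bash
python3 st.py
```

```text
q [ 0.537  0.678 -0.137  1.942  0.174  0.527  0.279] p [ 0.4522 -0.2717  0.1601] fix turn [ 0.0045  0.0034 -0.0007] F [ 0.7  0.3 -1.1]
```

Request:
{"method": "servo_tool", "body": {"translation": [[0.0166,0.034,0],[0.0166,0.034,0],[0.0166,0.034,0],[0.0166,0.034,0],[0.0166,0.034,0],[0.0166,0.034,0],[0,0,0],[0,0,0]], "turn": [[0.0025,0.002,0],[0,0,0],[0,0,0],[0,0,0],[0,0,0],[0,0,0],[0,0,0],[0,0,0]]}}

```text
clock: 26.55
tool_pos: [0.6535, -0.172, 0.1563]
eef_rot: [0.707, 0.707, -0.002, -0.002]
contact_force: [-0.4, 0.1, -0.7]
opening: 0.382
finger_force: 14.9
```

```bash
python3 st.py
```

```text
q [ 0.245  0.852 -0.112  1.467  0.115  0.834  0.094] p [ 0.6535 -0.172   0.1563] fix turn [-0.0054 -0.0001 -0.0005] F [-0.4  0.1 -0.7]
```

Contact is expected at about 0.0466, so I'll go to 0.050 first.

Request:
{"method": "servo_tool", "body": {"translation": [[0,0.0015,0.02],[0,0,0.03],[0,0,0.03],[0,0,0.018],[0,0,0.008],[0,0,0],[0,0,0]], "turn": [[-0.004,0,0],[0,0,0],[0,0,0],[0,0,0],[0,0,0],[0,0,0],[0,0,0]]}}

```text
clock: 27.42
tool_pos: [0.6576, -0.1717, 0.0527]
eef_rot: [0.707, 0.707, 0.002, 0.001]
contact_force: [0.3, -0.5, -1.6]
opening: 0.386
finger_force: 14.9
```

Request:
{"method": "servo_tool", "body": {"translation": [[0,0,0.002],[0,0,0.0015],[0,0,0]], "turn": [[0,0,0],[0,0,0],[0,0,0]]}}

```text
clock: 27.8
tool_pos: [0.6568, -0.1713, 0.0481]
eef_rot: [0.707, 0.707, 0.001, 0.001]
contact_force: [0.4, -0.9, -1.1]
opening: 0.38
finger_force: 14.9
```

Request:
{"method": "servo_tool", "body": {"translation": [[0,0,0.001],[0,0,0.001],[0,0,0]], "turn": [[0,0,0],[0,0,0],[0,0,0]]}}

```text
clock: 28.18
tool_pos: [0.6569, -0.1714, 0.0467]
eef_rot: [0.707, 0.707, 0.001, 0.001]
contact_force: [-1.3, 0.7, 4.2]
opening: 0.379
finger_force: 14.9
```

Request:
{"method": "servo_tool", "body": {"translation": [[0,0,0],[0,0,0],[0,0,0],[0,0,0],[0,0,-0.02],[0,0,-0.04],[0,0,-0.05],[0,0,-0.05],[0,0,0]], "turn": [[0,0,0],[0,0,0],[0,0,0],[0,0,0],[0,0,0],[0,0,0],[0,0,0],[0,0,0],[0,0,0]], "grip": 0.7}}

```text
clock: 29.3
tool_pos: [0.6598, -0.1722, 0.2127]
eef_rot: [0.707, 0.707, 0.004, 0.005]
contact_force: [0.5, 0.0, -0.0]
opening: 0.697
finger_force: 0.0
```

Request:
{"method": "servo_tool", "body": {"translation": [[-0.03,-0.04,0],[-0.03,-0.04,0],[-0.03,-0.04,0],[-0.03,-0.04,0],[-0.03,-0.04,0],[0,0,0],[0,0,0]], "turn": [[0,0,0],[0,0,0],[0,0,0],[0,0,0],[0,0,0],[0,0,0],[0,0,0]]}}

```text
clock: 30.18
tool_pos: [0.457, -0.3209, 0.2059]
eef_rot: [0.707, 0.707, 0.001, 0.001]
contact_force: [0.6, 0.1, 0.2]
opening: 0.697
finger_force: 0.0
```

```bash
python3 look.py "(228,159)" "(254,154)" "(281,146)" "(308,140)" "(309,223)"
python3 - <<'E'
from h import *
S=optics.snapshot("scene"); cv2.imwrite("pics/end.png",cv2.resize(S["img"][100:340,120:440,::-1],None,fx=2.4,fy=2.4))
E
```

```text
(228,159) 0.0429708419399968 [228.1 157.9] 6.6 [0.6222 0.0349 0.043 ]
(254,154) 0.05507267965000345 [254.7 152. ] 6.7 [ 0.6337 -0.0326  0.0551]
(281,146) 0.06715259540099204 [281.9 146.7] 6.8 [ 0.6434 -0.1003  0.0672]
(308,140) 0.07915445138046355 [310.6 141.4] 6.9 [ 0.653  -0.1703  0.0792]
(309,223) 0.022732953209932277 [308.5 223.4] 5.9 [ 0.4549 -0.1656  0.0227]
```

View pics/end.png

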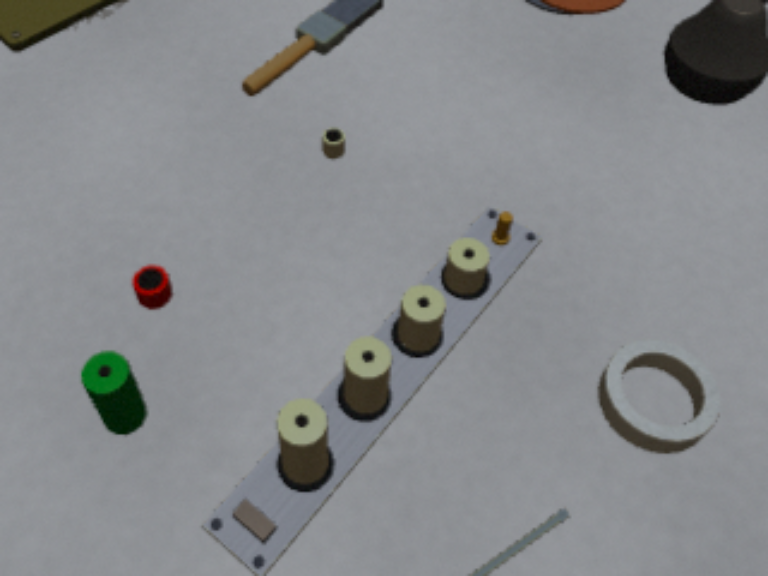

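All four slugs stand upright on their seats, rising from the post at crop (503,228) to the tallest at (303,445). The red insert at (152,287) hasn't moved.

```bash
python3 -c "
from plant import r
print(r.finish_job())"
```

```text
the job is handed in; nothing more can be done
None
```

The job is handed in: the four slugs stand upright on the seats in order 36, 48, 60, 72 from the brass post, each measured within about 3 mm of its seat's centre, with the red insert unmoved and about 30 s of the 109 s used; the hand-in call returned no verdict.

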